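# Gauge a dopped turquoise stone and sort it

### The arm

A 7-joint arm with a two-finger parallel gripper is mounted at the origin on the work surface. World frame = base frame: x ahead of the robot, y to its left, z up, the work surface at z = 0. Lengths are in m, angles in rad, forces in N, time in s.
With the tool pointing down it reaches from about 0.4 to 0.85 m from the base axis. Payload 10.4 kg.
Tool frame: the origin (TCP) lies at the very end of the fingers, on their centre line; the grasp point (between the pads) lies 19 mm behind it; z points along the fingers, y is the direction in which the jaws open and shut (so a half turn about z gives the same grasp; the last joint's range is limited). The gripper opens to 87 mm and grips with 3 to 60 N. Pads are 19 mm wide; open, the fingers measure 117 mm over their backs; the gripper's body (75 mm by 190 mm) begins 51 mm behind the grasp point.
Start: joints at [-1.363, 0.332, -0.065, 1.46, 0.022, 1.35, -0.088], TCP at [0.143, 0.608, 0.223] pointing down, gripper open.
Joint ranges: [-2.6, 2.6], [-0.5, 2.12], [-1.47, 1.34], [0.16, 2.42], [-1.27, 4.41], [0.06, 2.06], [-2.6, 2.6]. Speed limits (rad/s): [2.22, 2.22, 2.79, 2.79, 3.14, 3.14, 3.14].

### API

Orientations are given as a unit quaternion [x, y, z, w].
In Python, from bench import read_state, camera, close_job gives the robot as it stands.
- The arm moves only by the shell command python3 -m inch 'ROWS' [OPENING] [FORCE]. ROWS is JSON, a list of rows, each a list of 6 numbers: the shift along the tool's x, y, z as a fraction of full scale, then the turn, a rotation vector about the tool's x, y, z as a fraction of full scale. In form: [[tx, ty, tz, ax, ay, az], ...]. A call has 1 to 5 rows; each row shifts and turns the commanded pose from where the row before left it, along the tool's axes as they then stand; what a row does not reach is not made up. Full scale, the value 1, is 0.04 m for a shift and 120 degrees for a turn. A row lasts 1/8 s, in which the tool goes at most 62.5 mm and 10.7 degrees, less where a joint would pass 70% of its speed; a pose out of reach is approached as far as the arm can. A call with a number of a shift or a turn outside -1 to 1 is refused whole. A call with a gripper value outside its range is refused whole. OPENING is the opening, from -1 (shut) to 1 (fully open), so that 0 is half open, set as the call begins (- or left out, the last holds). The fingers move at their own pace and stop on an object; FORCE is the grip in N (left out, the last holds). Time passes only in rows, so rows that do not move let the fingers close. It gives the time, the measured TCP pose, the force and the opening at its end, in the units of the state.
- read_state(): the state, without advancing time (a new reading comes with each control period).
- camera(name): name is "side" or "top"; returns a dict with "img" (400x640x3 uint8, red, green, blue), "depth" (400x640 float32, m along the optical axis (not along the pixel's ray), 0 where there is no reading), "fx", "fy", "cx", "cy" (pixels), "position" and "orientation" of the camera in the world. Camera axes: x right, y down, z forward; pixel columns grow to the right and rows downward; lengths in m; the calibration is good to about 2 mm. A picture is of the moment at which its call begins.
- close_job(): hands the job in, once; it reports no verdict.
The state is a dict: "time": time; "joint_positions": joint angles; "joint_vel": joint speeds; "joint_torque": joint torques, N m; "ee_pos": TCP position; "eef_rot": TCP orientation; "ft_force": force on the tool from outside, world axes, zero at the start; "torque": the same for the moment, N m; "width": finger opening in m.
Only numpy, scipy, OpenCV 4.12 (cv2) and the standard library are available. Lean on these libraries where they do the work, as an engineer would, in place of code of your own. Each camera call takes 0.05 s, during which the arm holds its last target.

### The job

Take the turquoise stone that stands on the brown grinding wheel by its stick and try it in the sloping brass slot gauge, square to the gauge and centred over the slot, pressing gently and never forcing it. If the stone goes right down to the floor of the slot, stand it upright in the green tray (pass); if it stops at the mouth, stand it upright in the red tray (regrind). Leave the stone on the wooden rest, the jar and the brush alone.

Things in the scene. Friction and masses are not known exactly. Their poses are not given: they have to be found in the camera images.
- dop_a_center (a point): Round turquoise stone on an upright aluminium dop stick, loose, 70 to 110 g, 96 mm tall: stone 16 mm high and 34 or 39 mm across (to be found with the gauge), stick 16 mm in diameter, 80 mm long above it. The point is on the axis, 48 mm above the stone's flat underside; z points up the stick. It starts upright on the wheel or on the wooden rest.
- dop_b_center (a point): Round turquoise stone on an upright aluminium dop stick, loose, 70 to 110 g, 96 mm tall: stone 16 mm high and 34 or 39 mm across (to be found with the gauge), stick 16 mm in diameter, 80 mm long above it. The point is on the axis, 48 mm above the stone's flat underside; z points up the stick. It starts upright on the wheel or on the wooden rest.
- wheel: Brown grinding wheel lying flat, 140 mm in diameter, 25 mm thick; fixed, flat on the bench; origin at the centre of its underside, on the bench. The stone to be tested stands on its top, within 30 mm of its centre.
- rest: Square pale wooden block, 90 x 90 mm, 25 mm high; fixed, flat on the bench; origin at the centre of its underside, on the bench. The waiting stone stands on it, to be left alone.
- gauge_head: Fixed slot gauge: two brass jaws (20 mm thick, 70 mm long). Origin: centre of the slot's mouth, 85 mm above the bench. z points out of the slot, 30 degrees from vertical, leaning roughly away from the robot; y (level) runs from jaw to jaw; x along the slot, up the slope, roughly towards the robot. Slot 36 mm wide in y, floor at z = -22 mm, ends open. A 34 mm stone reaches the floor; a 39 mm one stops on the jaws at z = 0.
- gauge: Fixed stand under the gauge head: grey riser on a dark steel base plate 120 x 110 mm, 12 mm thick; origin at the centre of the plate's underside, straight below the mouth of the slot. A stone goes into the slot along the gauge head's -z with its stick parallel to that z.
- pass_tray: Green open tray (pass), 120 x 120 mm, 30 mm high, walls and floor 5 mm thick; fixed, flat on the bench; origin at the centre of its underside, on the bench.
- regrind_tray: Red open tray (regrind), 120 x 120 mm, 30 mm high, walls and floor 5 mm thick; fixed, flat on the bench; origin at the centre of its underside, on the bench.
- jar_center (a point): Closed amber jar, bystander, 64 mm in diameter, 90 mm tall; point at its centre.
- brush: Hand brush lying on the far side of the bench, bystander, about 180 mm long; origin on the bench under it.
- bowl: White bowl of rough stones, fixed bystander, 110 mm across, 40 mm tall with the stones; origin at the centre of its underside.
There are look-alikes about, which are no part of the job. Several things look just like the pass_tray: the one meant starts farthest from the robot's base. What is shaped like the part that bears dop_a_center but orange is not meant.

How it is judged:
By the outcome, as a careful person would: the job done as asked, in the order asked, and still so for the second after the job is handed in, with the robot touching nothing.
It also fails if it takes over 51 s, if anything falls off the work surface, if the arm or the gripper's body presses on something with over 40 N, if the wrist force passes 120 N, or if a joint passes its speed limit or range.

## Working session

There is one attempt and no reset: what is moved stays moved. The work goes in short steps, Python scripts to look and compute and a shell command to move; the robot and the scene stay as the last step left them, time stands still between calls to the robot, and variables do not carry over. Pictures are saved under pics/ and viewed, and the job is handed in when it is done.

```bash
mkdir -p pics; ls; cat > h.py <<'E'
import numpy as np, cv2
from scipy.spatial.transform import Rotation as R
from bench import read_state, camera
def snap(n,f):
    c=camera(n); cv2.imwrite('pics/'+f,c['img'][:,:,::-1])
    np.savez('/tmp/'+f+'.npz',**{k:np.array(v) for k,v in c.items()}); return c
def load(f): return dict(np.load('/tmp/'+f+'.npz'))
def ray(c,u,v):
    d=np.array([(u-c['cx'])/c['fx'],(v-c['cy'])/c['fy'],1.]); return R.from_quat(c['orientation']).apply(d)
def onz(c,u,v,z):
    d=ray(c,u,v); p=np.array(c['position']); return p+d*(z-p[2])/d[2]
def pts(c):
    v,u=np.mgrid[0:400,0:640]; D=c['depth']
    P=np.stack([(u-c['cx'])/c['fx']*D,(v-c['cy'])/c['fy']*D,D],-1)
    return R.from_quat(c['orientation']).apply(P.reshape(-1,3)).reshape(400,640,3)+np.array(c['position'])
def proj(c,p):
    q=R.from_quat(c['orientation']).inv().apply(np.array(p)-c['position']); return q[0]/q[2]*c['fx']+c['cx'],q[1]/q[2]*c['fy']+c['cy']
E
python3 - <<'E'
from h import *
for n in('top','side'):
    c=snap(n,n+'0.png'); print(n,c['position'],c['orientation'],c['fx'],c['cx'],c['cy'])
s=read_state();print(s)
E
```

```text
pics
top [ 0.2578419  -0.04686989  1.15940979] [ 0.72275218 -0.68125988  0.07768814 -0.08648015] 448.46800763009804 323.01162308112794 197.27584863483654
side [0.21672318 0.68677704 0.51759188] [-0.14648639  0.84893316 -0.49921691  0.09293388] 369.5431974300844 317.50591048052064 202.43819212864926
{'time': 0.1, 'joint_positions': array([-1.36263936,  0.33281813, -0.06469287,  1.46088044,  0.02162943,
        1.34990609, -0.08849902]), 'joint_vel': array([ 0.00096561, -0.0018217 ,  0.00018475, -0.00275552,  0.00066319,
       -0.00108297, -0.00029519]), 'joint_torque': array([ 1.51486354e-03, -6.24542785e+01,  2.44617497e-02, -3.90723181e+01,
       -6.16118289e-02,  3.65470117e-02,  8.77657021e-05]), 'ee_pos': array([0.14288265, 0.60807904, 0.22181656]), 'eef_rot': array([ 1.15112504e-01,  9.93352243e-01, -6.57194031e-04, -3.01341813e-05]), 'ft_force': array([-0.04173757, -0.71173834,  0.61429374]), 'torque': array([ 0.00943355, -0.03173365,  0.00843673]), 'width': 0.08705288782918656}
```

View pics/top0.png

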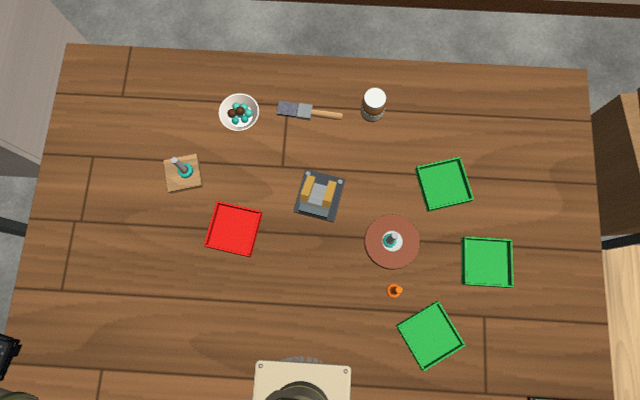

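View pics/side0.png

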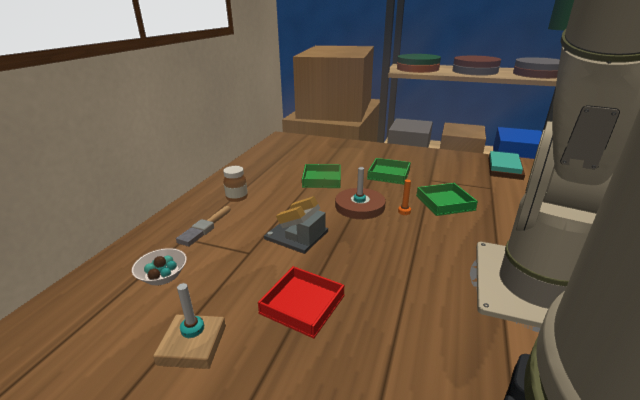

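Top view: turquoise stone on the wheel at (392,240), an orange look-alike dop at (394,290), and the waiting stone on the rest at (182,172). The gauge is at (319,195) and the red tray at (233,229). Three green trays are at (445,184), (487,262) and (430,336). Next I measure them and enlarge the candidates.

```bash
python3 - <<'E'
from h import *
c=load('top0.png'); P=pts(c); hsv=cv2.cvtColor(c['img'],cv2.COLOR_RGB2HSV)
def comps(lo,hi,name,z,amin=60):
    m=cv2.inRange(hsv,lo,hi); m=cv2.morphologyEx(m,cv2.MORPH_CLOSE,np.ones((3,3)))
    for k in cv2.findContours(m,cv2.RETR_EXTERNAL,cv2.CHAIN_APPROX_NONE)[0]:
        if cv2.contourArea(k)<amin: continue
        r=cv2.minAreaRect(k); w=onz(c,*r[0],z); b=cv2.boxPoints(r); B=np.array([onz(c,*q,z) for q in b])
        e=B[1]-B[0]
        print(name,np.round(r[0]),np.round(r[1],1),w.round(4),'dist',np.hypot(*w[:2]).round(3),'ang',np.degrees(np.arctan2(e[1],e[0])).round(1),'size',np.linalg.norm(B[1]-B[0]).round(3),np.linalg.norm(B[2]-B[1]).round(3))
comps((50,120,60),(75,255,255),'green',.03)
comps((0,200,120),(4,255,255),'red',.03,300)
comps((80,80,60),(98,255,255),'turq',.041,10)
comps((3,80,50),(12,170,140),'wheel',.025,600)
comps((15,100,120),(25,255,255),'brass',.085,30)
# depth points check
for n,(u,v) in dict(stick=(389,240),gaugeL=(309,190),gaugeR=(330,190)).items(): print(n,P[v,u].round(4),c['img'][v,u])
a=cv2.resize(c['img'][140:360,280:520],None,fx=3,fy=2.7,interpolation=cv2.INTER_CUBIC)
cv2.imwrite('pics/crop1.png',a[:,:,::-1])
s=load('side0.png'); a=cv2.resize(s['img'][160:260,260:420],None,fx=5,fy=5,interpolation=cv2.INTER_CUBIC)
cv2.imwrite('pics/crop2.png',a[:,:,::-1])
a=cv2.resize(c['img'][160:230,280:360],None,fx=8,fy=8,interpolation=cv2.INTER_CUBIC)
cv2.imwrite('pics/crop3.png',a[:,:,::-1])
E
```

```text
green [430. 335.] [54.  49.9] [ 0.1985 -0.3029  0.03  ] dist 0.362 ang -56.7 size 0.123 0.124
green [486. 261.] [50. 51.] [ 0.3855 -0.4423  0.03  ] dist 0.587 ang -86.6 size 0.129 0.125
green [444. 183.] [46.6 49.7] [ 0.5808 -0.3367  0.03  ] dist 0.671 ang -72.2 size 0.133 0.124
red [233. 228.] [48.3 47.3] [0.4303 0.2001 0.03  ] dist 0.475 ang -7.2 size 0.121 0.126
turq [389. 240.] [12.7 10.6] [ 0.4216 -0.1958  0.041 ] dist 0.465 ang -42.3 size 0.027 0.031
turq [185. 170.] [13.1 14.2] [0.5731 0.3376 0.041 ] dist 0.665 ang -43.7 size 0.036 0.036
turq [242. 113.] [19.6 20.2] [0.7406 0.2057 0.041 ] dist 0.769 ang 2.3 size 0.058 0.053
wheel [478.   3.] [322.4  13.6] [ 1.1285 -0.4382  0.025 ] dist 1.211 ang 1.2 size 0.045 0.93
brass [240. 398.] [ 3. 16.] [0.0434 0.1316 0.085 ] dist 0.139 ang -86.5 size 0.036 0.006
brass [483. 396.] [ 5. 60.] [ 0.0783 -0.408   0.085 ] dist 0.415 ang -86.5 size 0.133 0.01
brass [434. 396.] [25.4  7.7] [ 0.0738 -0.3004  0.085 ] dist 0.309 ang -2.7 size 0.016 0.056
brass [371. 394.] [18. 11.] [ 0.0694 -0.1594  0.085 ] dist 0.174 ang 2.3 size 0.023 0.04
brass 
[... 3723 characters left out ...]
e 0.063 0.03
brass [277. 124.] [16. 14.] [0.6978 0.1035 0.085 ] dist 0.705 ang -86.7 size 0.036 0.044
brass [638. 131.] [79.1 17.2] [ 0.7325 -0.8134  0.085 ] dist 1.095 ang -72.0 size 0.047 0.209
brass [523.  77.] [19.9 10.4] [ 0.8652 -0.5304  0.085 ] dist 1.015 ang -6.1 size 0.03 0.052
brass [513.  72.] [15.8 33.9] [ 0.879  -0.5054  0.085 ] dist 1.014 ang -54.4 size 0.096 0.043
brass [493.  74.] [18.8 11.7] [ 0.87   -0.4527  0.085 ] dist 0.981 ang -81.1 size 0.031 0.054
brass [313. 180.] [561.  249.9] [0.554  0.0027 0.085 ] dist 0.554 ang 9.3 size 0.662 1.495
stick [ 0.4179 -0.1924  0.0709] [70 70 69]
gaugeL [0.5256 0.0094 0.0961] [202 161  81]
gaugeR [ 0.5313 -0.0419  0.0853] [201 157  79]
```

View pics/crop1.png

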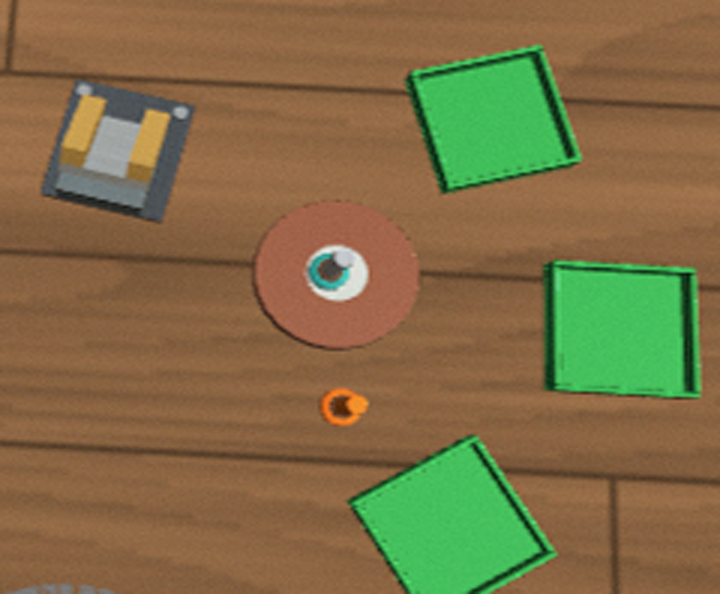

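View pics/crop2.png

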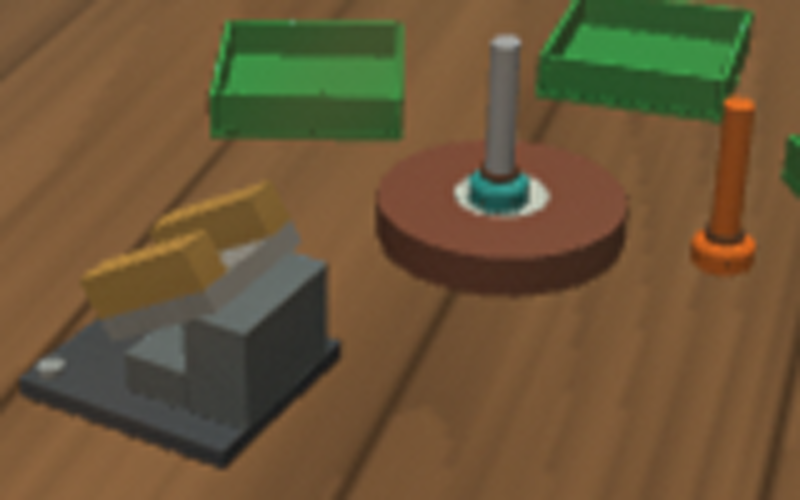

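View pics/crop3.png

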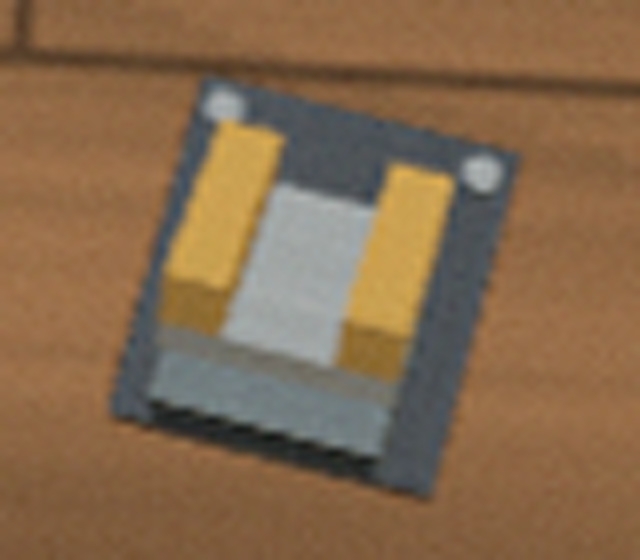

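The green tray meant is the one farthest from the base: (445,184), 0.67 m away against 0.59 m and 0.36 m. The dop meant is the turquoise one on the wheel. The crops confirm both, and the orange dop stands on the bench. Now I measure the gauge, dop and tray poses precisely.

```bash
python3 - <<'E'
from h import *
for n in('top','side'):
    c=load(n+'0.png'); P=pts(c); hsv=cv2.cvtColor(c['img'],cv2.COLOR_RGB2HSV)
    roi=(P[...,0]>.44)&(P[...,0]<.62)&(abs(P[...,1]+.012)<.06)&(P[...,2]>.045)
    m=roi&(hsv[...,0]>13)&(hsv[...,0]<25)&(hsv[...,1]>120)
    if n=='top': m&=hsv[...,2]>165
    lab,k=cv2.connectedComponents(m.astype(np.uint8))
    for i in range(1,lab):
        q=k==i
        if q.sum()<30: continue
        X=P[q]; V=c['img'][q]; print(n,i,q.sum(),X.mean(0).round(4),'z',X[:,2].min().round(3),X[:,2].max().round(3))
        A=np.c_[X[:,:2],np.ones(len(X))]; co,res,*_=np.linalg.lstsq(A,X[:,2],rcond=None); nn=np.r_[-co[:2],1];nn/=np.linalg.norm(nn)
        r=X[:,2]-A@co; print('  normal',nn.round(3),'tilt',np.degrees(np.arccos(nn[2])).round(1),'az',np.degrees(np.arctan2(nn[1],nn[0])).round(1),'std',r.std().round(4))
        e=X[:,:2]-X[:,:2].mean(0); w=np.linalg.svd(e,full_matrices=False)[2][0]; print('  long',np.degrees(np.arctan2(w[1],w[0])).round(1))
    # gauge plate yaw: dark plate
    # dop stick top / stone
    roi=(np.hypot(P[...,0]-.42,P[...,1]+.195)<.06)
    st=roi&(P[...,2]>.05); 
    print(n,'stick pts',st.sum(),P[st].mean(0).round(4),P[st][:,2].max().round(4))
    top=roi&(P[...,2]>.112); print(' top',top.sum(),P[top].mean(0).round(4), np.argwhere(top).mean(0).round(1) if top.any() else '')
    tq=roi&(hsv[...,0]>80)&(hsv[...,0]<98)&(hsv[...,1]>80)
    print(' stone',tq.sum(),P[tq].mean(0).round(4),'ext',P[tq].min(0).round(4),P[tq].max(0).round(4))
    vv,uu=np.where(tq); print(' px',uu.min(),uu.max(),vv.min(),vv.max())
E
```

```text
top 1 155 [0.5398 0.0139 0.0862] z 0.066 0.106
  normal [ 0.485 -0.069  0.872] tilt 29.3 az -8.1 std 0.0017
  long 168.3
top 2 157 [ 0.5286 -0.0409  0.0859] z 0.068 0.105
  normal [ 0.481 -0.099  0.871] tilt 29.4 az -11.7 std 0.0018
  long 169.1
top stick pts 73 [ 0.4203 -0.197   0.1035] 0.1257
 top 41 [ 0.4223 -0.1984  0.1208] [235.3 394.6]
 stone 67 [ 0.4193 -0.1946  0.0414] ext [ 0.4071 -0.2118  0.0229] [ 0.4381 -0.1823  0.1084]
 px 383 395 234 246
side 1 503 [ 5.237e-01 -3.000e-04  8.390e-02] z 0.052 0.104
  normal [ 0.399 -0.03   0.916] tilt 23.6 az -4.3 std 0.0072
  long 68.4
side stick pts 157 [ 0.42   -0.192   0.0889] 0.1233
 top 34 [ 0.4206 -0.1937  0.1188] [169.6 360.5]
 stone 64 [ 0.4188 -0.1863  0.0374] ext [ 0.4058 -0.2026  0.0297] [ 0.4359 -0.1792  0.0443]
 px 354 365 194 201
```

```bash
python3 - <<'E'
from h import *
c=load('side0.png');a=cv2.resize(c['img'][160:225,330:390],None,fx=9,fy=9,interpolation=cv2.INTER_NEAREST);cv2.imwrite('pics/crop4.png',a[:,:,::-1])
c=load('top0.png');a=cv2.resize(c['img'][215:265,362:422],None,fx=9,fy=9,interpolation=cv2.INTER_NEAREST);cv2.imwrite('pics/crop5.png',a[:,:,::-1])
E
```

```text
(no output)
```

View pics/crop4.png

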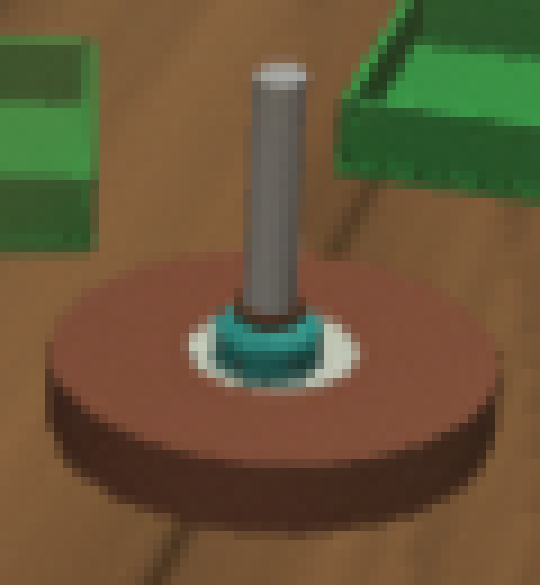

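View pics/crop5.png

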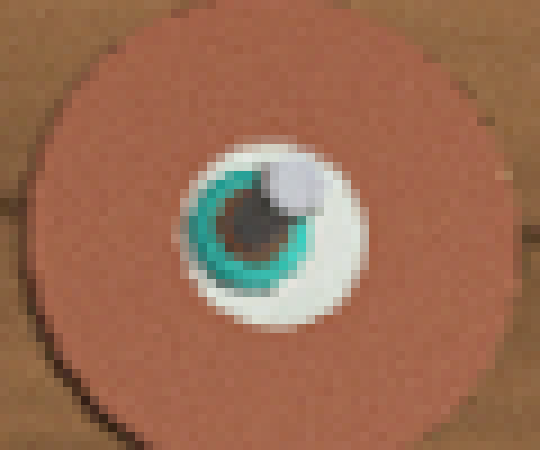

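```bash
cat > geo.py <<'E'
from h import *
YAW=np.radians(-11.4)
zg=np.array([.5*np.cos(YAW),.5*np.sin(YAW),np.cos(np.pi/6)])
hx=np.array([np.cos(YAW),np.sin(YAW),0]); yg=np.array([np.sin(YAW),-np.cos(YAW),0]) # z x (-hx)
xg=np.cross(yg,zg)
E
python3 - <<'E'
from geo import *
print(xg,yg,zg)
T=load('top0.png');S=load('side0.png')
print('stick top: top',onz(T,395.1,235.9,.121).round(4),'side',onz(S,361.3,168.4,.121).round(4))
print('stone: top',onz(T,389.7,240.6,.036).round(4))
# two jaw centroids by colour, top image, ray on plane z=.085
hsv=cv2.cvtColor(T['img'],cv2.COLOR_RGB2HSV);P=pts(T)
m=(P[...,0]>.44)&(P[...,0]<.62)&(abs(P[...,1]+.012)<.06)&(P[...,2]>.045)&(hsv[...,0]>13)&(hsv[...,0]<25)&(hsv[...,1]>110)&(hsv[...,2]>160)
k=cv2.connectedComponentsWithStats(m.astype(np.uint8))
C=[onz(T,*k[3][i],.085) for i in range(1,k[0]) if k[2][i][4]>50];print(np.round(C,4),np.mean(C,0).round(4))
d=C[0]-C[1];print('yaw',np.degrees(np.arctan2(-d[0],d[1])))
# white sheet pixels plate corners: side camera view of jaws
s=read_state(); print(R.from_quat(s['eef_rot']).as_matrix().round(3))
a=cv2.resize(S['img'][190:255,255:340],None,fx=9,fy=9,interpolation=cv2.INTER_NEAREST);cv2.imwrite('pics/crop6.png',a[:,:,::-1])
E
```

```text
[-0.84893974  0.17117628  0.5       ] [-0.19765734 -0.98027117  0.        ] [ 0.49013559 -0.09882867  0.8660254 ]
stick top: top [ 0.4209 -0.1996  0.121 ] side [ 0.4194 -0.1974  0.121 ]
stone: top [ 0.4216 -0.1989  0.036 ]
[[ 0.5401  0.0137  0.085 ]
 [ 0.5287 -0.0409  0.085 ]] [ 0.5344 -0.0136  0.085 ]
yaw -11.72646056213131
[[-0.973  0.229 -0.   ]
 [ 0.229  0.973 -0.001]
 [-0.    -0.001 -1.   ]]
```

View pics/crop6.png

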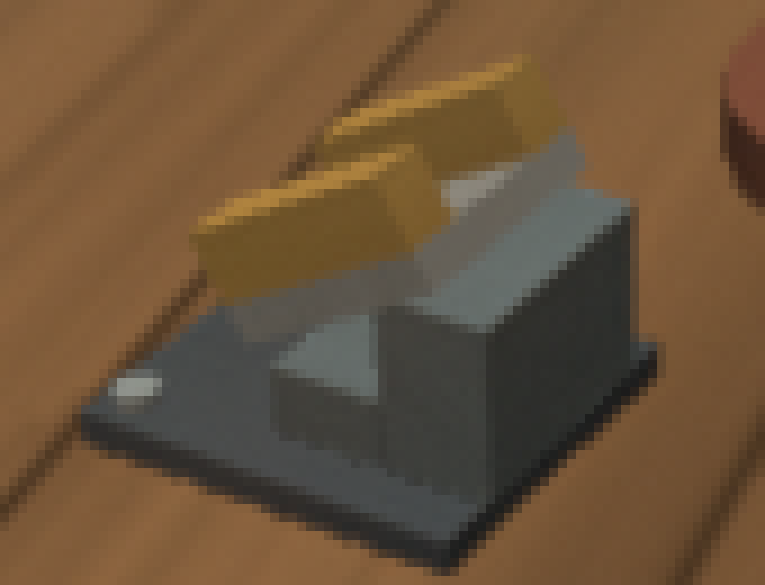

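```bash
cat > plan.py <<'E'
import sys
from geo import *
M=np.array([.5344,-.0136,.085])          # slot mouth
A=np.array([.4205,-.1990,.025])          # stone underside on the wheel
Rdown=np.c_[-hx,-yg,[0,0,-1]]; Rg=np.c_[xg,-yg,-zg]
def go(p,Rt):
    s=read_state(); Rc=R.from_quat(s['eef_rot']).as_matrix()
    d=Rc.T@(np.array(p)-s['ee_pos']); w=R.from_matrix(Rc.T@Rt).as_rotvec()
    print('at',s['ee_pos'].round(4),'t',round(s['time'],2),'F',s['ft_force'].round(2),'w',s['width'].round(4),'q',s['joint_positions'].round(2))
    print('shift units',(d/.04).round(3),'mm',(d*1000).round(1),'turn units',(w/np.radians(120)).round(4),'deg',np.degrees(w).round(2))
    print('axis z',Rc[:,2].round(4))
E
python3 -c "
from plan import *
go(M+zg*.128,Rg); go([.597,-.026,.23],Rdown)"
```

```text
Traceback (most recent call last):
  File "plan.py", line 9, in go
    print('at',s['ee_pos'].round(4),'t',round(s['time'],2),'F',s['ft_force'].round(2),'w',s['width'].round(4),'q',s['joint_positions'].round(2))
                                                                                          ^^^^^^^^^^^^^^^^
AttributeError: 'float' object has no attribute 'round'
```

```bash
sed -i "s/s\['width'\].round(4)/round(s['width'],4)/" plan.py
python3 -c "
from plan import *
go([.597,-.026,.23],Rdown)"
```

```text
at [0.1429 0.6081 0.2218] t 0.1 F [-0.04 -0.71  0.61] w 0.0871 q [-1.36  0.33 -0.06  1.46  0.02  1.35 -0.09]
shift units [-14.677 -12.836  -0.186] mm [-587.1 -513.4   -7.5] turn units [-0.0006  0.     -0.0152] deg [-0.08  0.   -1.82]
axis z [-2.0e-04 -1.3e-03 -1.0e+00]
```

```bash
python3 -m inch '[[-0.6,-0.52,0,0,0,0],[-0.98,-0.85,0,0,0,-0.015],[-0.98,-0.85,-0.1,0,0,0],[-0.98,-0.85,-0.1,0,0,0],[-0.98,-0.85,0,0,0,0]]' 1 20
python3 -m inch '[[-0.98,-0.85,0,0,0,0],[-0.98,-0.85,0,0,0,0],[-0.98,-0.85,0,0,0,0],[-0.98,-0.85,0,0,0,0],[-0.98,-0.85,0,0,0,0]]'
python3 -m inch '[[-0.98,-0.85,0,0,0,0],[-0.98,-0.85,0,0,0,0],[-0.98,-0.85,0,0,0,0],[-0.98,-0.85,0,0,0,0],[-0.6,-0.6,0,0,0,0]]'
python3 -c "
from plan import *
go(M+zg*.140,Rg)"
```

```text
time: 0.72
ee_pos: [0.2879, 0.4159, 0.2306]
eef_rot: [0.1, 0.995, 0.0, 0.0]
ft_force: [1.5, 0.4, -0.1]
width: 0.0873
time: 1.35
ee_pos: [0.4461, 0.2104, 0.2304]
eef_rot: [0.099, 0.995, 0.0, -0.0]
ft_force: [0.9, 0.1, -0.4]
width: 0.0868
time: 1.98
ee_pos: [0.5918, 0.0169, 0.2301]
eef_rot: [0.1, 0.995, -0.0, -0.0]
ft_force: [-0.6, 0.2, -1.6]
width: 0.0869
at [0.5918 0.0169 0.2301] t 1.98 F [-0.56  0.25 -1.58] w 0.0869 q [-0.53  0.27  0.52  1.57 -0.14  1.34  1.37]
shift units [-0.496 -1.029  0.597] mm [-19.9 -41.2  23.9] turn units [-2.000e-04  2.499e-01 -1.100e-03] deg [-2.000e-02  2.999e+01 -1.400e-01]
axis z [-4.e-04 -9.e-04 -1.e+00]
```

```bash
python3 -m inch '[[-0.17,-0.34,0,0,0.083,0],[-0.17,-0.34,0,0,0.083,0],[-0.17,-0.34,0,0,0.083,0],[0,0,0,0,0,0],[0,0,0,0,0,0]]'
python3 -c "
from plan import *
go(M+zg*.140,Rg)"
```

```text
time: 2.6
ee_pos: [0.6026, -0.0247, 0.227]
eef_rot: [0.096, 0.962, 0.026, -0.256]
ft_force: [-0.3, 0.2, 1.1]
width: 0.0871
at [ 0.6026 -0.0247  0.227 ] t 2.6 F [-0.26  0.17  1.15] w 0.0871 q [-0.25  0.75  0.52  1.03 -0.35  1.96  1.56]
shift units [-0.278 -0.065  0.438] mm [-11.1  -2.6  17.5] turn units [ 0.0001  0.0017 -0.0003] deg [ 0.01  0.21 -0.03]
axis z [-0.487   0.0984 -0.8678]
```

```bash
python3 -m inch '[[-0.28,-0.06,0.5,0,0,0],[0,0,0.9,0,0,0],[0,0,0.9,0,0,0],[0,0,0.5,0,0,0],[0,0,0,0,0,0]]'
python3 -c "
from plan import *
go(M+zg*.048,Rg)
go(A+[0,0,.16],Rdown)"
```

```text
time: 3.22
ee_pos: [0.5563, -0.0164, 0.1265]
eef_rot: [0.095, 0.962, 0.027, -0.255]
ft_force: [0.3, -0.1, 0.8]
width: 0.0868
at [ 0.5563 -0.0164  0.1265] t 3.23 F [ 0.29 -0.08  0.75] w 0.0868 q [-0.31  0.7   0.5   1.32 -0.33  1.72  1.59]
shift units [-0.042 -0.04  -0.027] mm [-1.7 -1.6 -1.1] turn units [0.0008 0.0025 0.0011] deg [0.09 0.3  0.13]
axis z [-0.4854  0.0995 -0.8686]
at [ 0.5563 -0.0164  0.1265] t 3.23 F [ 0.29 -0.08  0.75] w 0.0868 q [-0.31  0.7   0.5   1.32 -0.33  1.72  1.59]
shift units [ 2.843 -5.14  -0.078] mm [ 113.7 -205.6   -3.1] turn units [ 0.001  -0.2475  0.0008] deg [  0.12 -29.7    0.1 ]
axis z [-0.4854  0.0995 -0.8686]
```

```bash
python3 -m inch '[[0,0,-0.9,0,0,0],[0,0,-0.9,0,-0.082,0],[0,-0.9,-0.5,0,-0.082,0],[0.5,-1,0,0,-0.082,0],[0.5,-1,0,0,0,0]]'
python3 -c "
from plan import *
go(A+[0,0,.15],Rdown)"
```

```text
time: 3.85
ee_pos: [0.5359, -0.1314, 0.2125]
eef_rot: [0.1, 0.995, 0.003, -0.003]
ft_force: [0.2, -0.4, 0.6]
width: 0.0874
at [ 0.5359 -0.1314  0.2125] t 3.85 F [ 0.18 -0.41  0.56] w 0.0874 q [-0.4   0.2   0.64  1.7  -0.13  1.29  1.64]
shift units [ 2.488 -2.233  0.941] mm [ 99.5 -89.3  37.6] turn units [ 0.0023 -0.0027 -0.0003] deg [ 0.28 -0.32 -0.03]
axis z [-0.0045  0.0058 -1.    ]
```

```bash
python3 -m inch '[[0.83,-0.75,0,0,0,0],[0.83,-0.75,0,0,0,0],[0.83,-0.75,0.4,0.002,-0.003,0],[0,0,0.4,0,0,0],[0,0,0,0,0,0]]' 0.2
python3 - <<'E'
from plan import *
go(A+[0,0,.048],Rdown)
snap('top','top1.png'); c=snap('side','side1.png')
a=cv2.resize(c['img'][60:260,280:440],None,fx=3,fy=3);cv2.imwrite('pics/side1c.png',a[:,:,::-1])
E
```

```text
time: 4.47
ee_pos: [0.4226, -0.1988, 0.1796]
eef_rot: [0.1, 0.995, -0.001, -0.002]
ft_force: [0.4, 0.1, 0.4]
width: 0.0536
at [ 0.4226 -0.1988  0.1796] t 4.47 F [0.38 0.14 0.4 ] w 0.0536 q [-0.35 -0.02  0.69  1.95  0.01  1.21  1.71]
shift units [ 0.038 -0.007  2.666] mm [  1.5  -0.3 106.6] turn units [-0.0013 -0.0023 -0.0003] deg [-0.16 -0.27 -0.04]
axis z [-0.0052 -0.0017 -1.    ]
```

View pics/side1c.png

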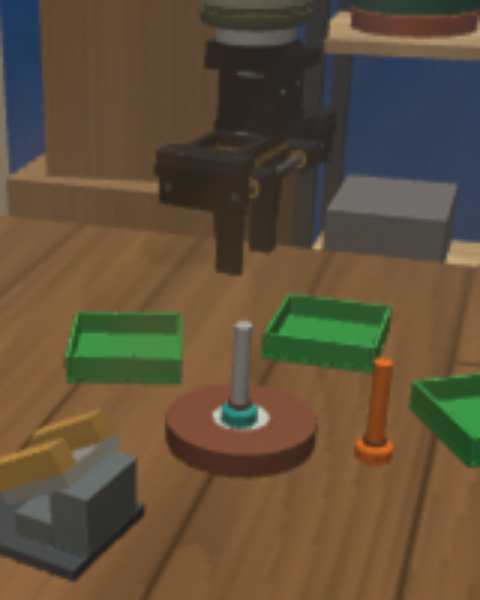

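The gripper sits straight above the turquoise dop, with its stick at about (243,325) in the crop. Descending.

```bash
python3 -m inch '[[0.04,0,0.7,0,-0.002,0],[0,0,0.8,0,0,0],[0,0,0.7,0,0,0],[0,0,0.45,0,0,0],[0,0,0,0,0,0]]'
python3 - <<'E'
from plan import *
go(A+[0,0,.048],Rdown)
E
```

```text
time: 5.2
ee_pos: [0.4203, -0.199, 0.0725]
eef_rot: [0.099, 0.995, -0.002, -0.002]
ft_force: [-0.8, -0.6, 1.1]
width: 0.0519
at [ 0.4203 -0.199   0.0725] t 5.2 F [-0.79 -0.63  1.06] w 0.0519 q [-0.32  0.15  0.71  2.07 -0.11  0.97  1.82]
shift units [-0.004  0.002 -0.012] mm [-0.2  0.1 -0.5] turn units [-0.0026 -0.002   0.0001] deg [-0.31 -0.24  0.02]
axis z [-0.0052 -0.0044 -1.    ]
```

```bash
python3 -m inch '[[0,0,0,-0.0026,-0.002,0],[0,0,0,0,0,0],[0,0,0,0,0,0],[0,0,0,0,0,0],[0,0,0,0,0,0]]' -1 30
python3 - <<'E'
from plan import *
go(A+[0,0,.048],Rdown)
E
```

```text
time: 5.82
ee_pos: [0.4202, -0.1994, 0.0729]
eef_rot: [0.1, 0.995, 0.0, 0.001]
ft_force: [-0.4, 0.6, 1.2]
width: 0.0151
at [ 0.4202 -0.1994  0.0729] t 5.83 F [-0.36  0.63  1.17] w 0.0151 q [-0.31  0.14  0.71  2.07 -0.11  0.96  1.83]
shift units [-0.006  0.011 -0.001] mm [-0.2  0.4 -0.1] turn units [ 0.0005  0.0008 -0.0003] deg [ 0.06  0.1  -0.04]
axis z [ 1.9e-03  7.0e-04 -1.0e+00]
```

```bash
python3 -m inch '[[0,0,-0.3,0,0,0],[0,0,-0.8,0,0,0],[0,0,-0.9,0,0,0],[0,0,-0.9,0,0,0],[0,0,0,0,0,0]]'
python3 - <<'E'
from plan import *
go(M+zg*.128,Rg)
snap('top','top2.png'); c=snap('side','side2.png')
a=cv2.resize(c['img'][60:260,280:440],None,fx=3,fy=3);cv2.imwrite('pics/side2c.png',a[:,:,::-1])
E
```

```text
time: 6.45
ee_pos: [0.4213, -0.2002, 0.1918]
eef_rot: [0.1, 0.995, 0.001, 0.003]
ft_force: [0.3, 0.6, -0.5]
width: 0.0154
at [ 0.4213 -0.2002  0.1918] t 6.45 F [ 0.34  0.59 -0.51] w 0.0154 q [-0.36 -0.04  0.7   1.94  0.03  1.23  1.7 ]
shift units [-3.445  5.135 -0.069] mm [-137.8  205.4   -2.8] turn units [ 0.0009  0.2532 -0.0003] deg [ 0.11 30.38 -0.04]
axis z [ 6.9e-03  3.0e-04 -1.0e+00]
```

View pics/side2c.png

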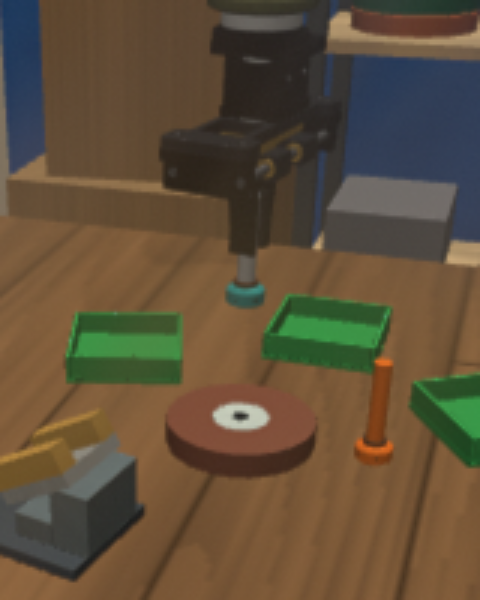

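The dop is lifted and the wheel is empty. The stone is at (245,293) in the crop. Moving it over the gauge.

```bash
python3 -m inch '[[-0.4,0.6,-0.1,0,0,0],[-0.7,1,0,0,0,0],[-0.7,1,0,0,0,0],[-0.7,1,0,0,0,0],[-0.7,1,0,0,0,0]]'
python3 -m inch '[[-0.25,0.53,0,0,0.084,0],[0,0,0,0,0.084,0],[0,0,0,0,0.085,0],[0,0,0,0,0,0],[0,0,0,0,0,0]]'
python3 - <<'E'
from plan import *
go(M+zg*.128,Rg)
E
```

```text
time: 7.18
ee_pos: [0.5828, -0.0421, 0.1918]
eef_rot: [0.099, 0.995, 0.0, -0.0]
ft_force: [0.3, -0.7, -0.5]
width: 0.0154
time: 7.8
ee_pos: [0.5961, -0.0255, 0.1926]
eef_rot: [0.096, 0.961, 0.026, -0.259]
ft_force: [0.4, 0.1, 0.2]
width: 0.0155
at [ 0.5961 -0.0255  0.1926] t 7.8 F [0.43 0.06 0.18] w 0.0155 q [-0.27  0.76  0.54  1.1  -0.36  1.9   1.58]
shift units [ 0.016 -0.013 -0.084] mm [ 0.6 -0.5 -3.3] turn units [ 0.0004 -0.0015 -0.0002] deg [ 0.05 -0.17 -0.02]
axis z [-0.4925  0.1002 -0.8645]
```

```bash
python3 -m inch '[[0.01,-0.01,0.5,0,-0.001,0],[0,0,0.6,0,0,0],[0,0,0.5,0,0,0],[0,0,0,0,0,0],[0,0,0,0,0,0]]'
python3 - <<'E'
from plan import *
go(M+zg*.063,Rg)
t=snap('top','top3.png'); c=snap('side','side3.png')
a=cv2.resize(c['img'][150:250,250:350],None,fx=6,fy=6,interpolation=cv2.INTER_CUBIC);cv2.imwrite('pics/side3c.png',a[:,:,::-1])
a=cv2.resize(t['img'][150:230,270:370],None,fx=7,fy=7,interpolation=cv2.INTER_CUBIC);cv2.imwrite('pics/top3c.png',a[:,:,::-1])
E
```

```text
time: 8.43
ee_pos: [0.5647, -0.0193, 0.1404]
eef_rot: [0.096, 0.961, 0.027, -0.257]
ft_force: [-0.2, 0.1, -0.4]
width: 0.0154
at [ 0.5647 -0.0193  0.1404] t 8.43 F [-0.23  0.1  -0.38] w 0.0154 q [-0.32  0.72  0.53  1.28 -0.35  1.76  1.6 ]
shift units [-0.025 -0.009  0.009] mm [-1.  -0.4  0.3] turn units [0.0011 0.0007 0.0004] deg [0.13 0.08 0.05]
axis z [-0.4885  0.1008 -0.8667]
```

View pics/side3c.png

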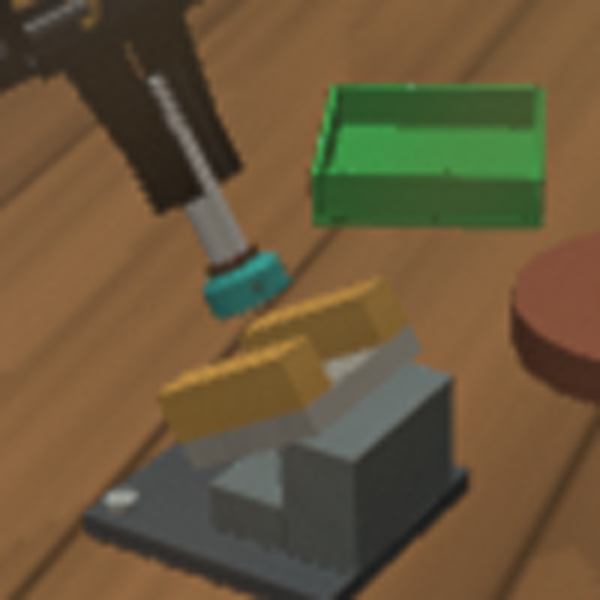

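View pics/top3c.png

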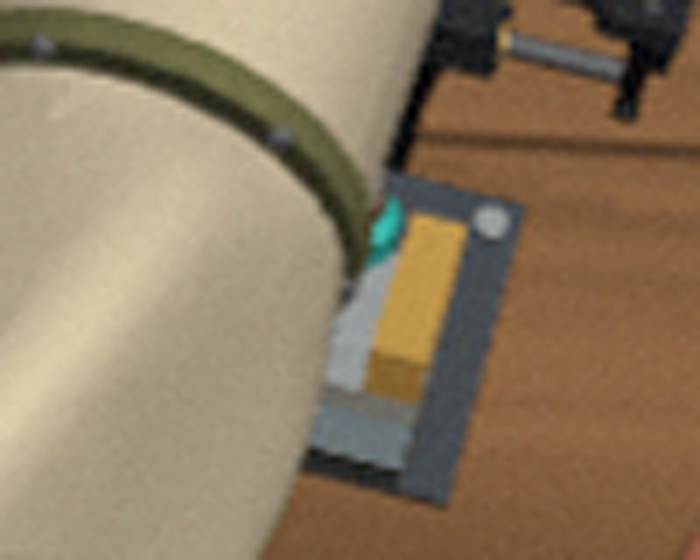

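Side crop: the stone at (247,285) is in line with the slot mouth, about (285,340). In the top view the arm hides half of it. I'll check the centring numerically in the side view.

```bash
python3 - <<'E'
from plan import *
c=load('side3.png'); hsv=cv2.cvtColor(c['img'],cv2.COLOR_RGB2HSV); s=read_state()
m=cv2.inRange(hsv,(80,80,40),(98,255,255)); m[:, :280]=0; m[:190]=0; m[215:]=0;m[:,310:]=0
v,u=np.where(m>0); print('turq px',len(u),u.min(),u.max(),v.min(),v.max(),u.mean(),v.mean())
Rc=R.from_quat(s['eef_rot']).as_matrix(); ax=-Rc[:,2]
h=lambda a: s['ee_pos']+ax*(a-.048)
for rad in(.017,.0195):
  t=np.linspace(0,2*np.pi,60); poly=[proj(c,h(z)+rad*(np.cos(a)*Rc[:,0]+np.sin(a)*Rc[:,1])) for z in (0,.016) for a in t]
  hull=cv2.convexHull(np.array(poly,np.float32)); mm=np.zeros((4000,6400),np.uint8); 
  q=np.array(poly); M_=cv2.moments(hull); print('pred',rad,q.min(0).round(1),q.max(0).round(1),M_['m10']/M_['m00'],M_['m01']/M_['m00'],'area',M_['m00'])
print('area obs',len(u))
# jaw corner predictions in side image
a=cv2.resize(c['img'][190:255,255:340],None,fx=9,fy=9,interpolation=cv2.INTER_CUBIC).copy()
def dot(p,col):
    q=proj(c,p); cv2.circle(a,(int((q[0]-255+.5)*9),int((q[1]-190+.5)*9)),2,col,-1)
for y in(-.038,-.018,.018,.038):
  for x in(-.035,.035): dot(M+xg*x+yg*y,(255,0,0))
for t in np.linspace(0,2*np.pi,24): dot(h(0)+.017*(np.cos(t)*Rc[:,0]+np.sin(t)*Rc[:,1]),(255,0,255)); dot(h(.016)+.017*(np.cos(t)*Rc[:,0]+np.sin(t)*Rc[:,1]),(255,255,255))
cv2.imwrite('pics/side3o.png',a[:,:,::-1])
E
```

```text
turq px 86 284 297 192 202 290.7093023255814 197.01162790697674
pred 0.017 [282.6 190.9] [298.4 203.6] 290.525740114149 197.26992673600844 area 119.35600036638789
pred 0.0195 [281.6 190.4] [299.4 204.1] 290.52895108082896 197.28332919720427 area 140.84908954589628
area obs 86
```

View pics/side3o.png

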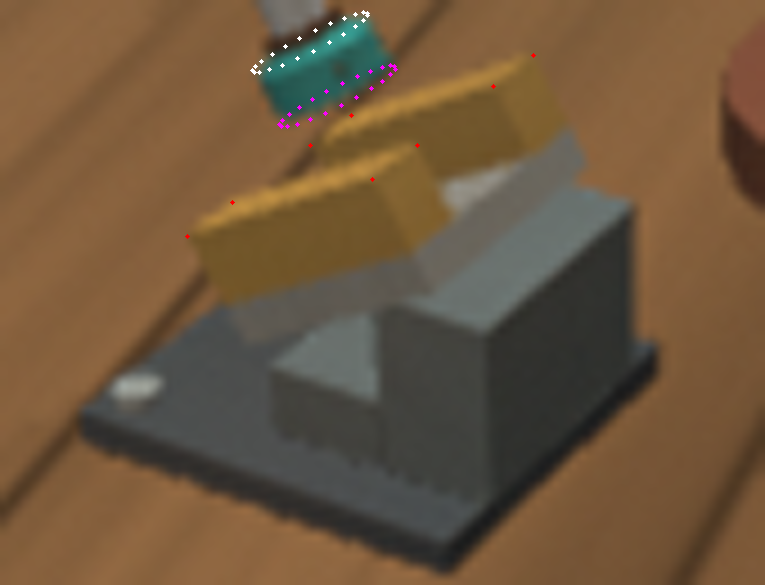

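Predicted and seen positions agree to about 0.3 px, so it is centred. The stone looks no wider than 34 mm. Descending slowly and watching the force.

```bash
python3 -m inch '[[-0.02,-0.01,0.1,0.001,0.0007,0],[0,0,0.1,0,0,0],[0,0,0.1,0,0,0],[0,0,0,0,0,0]]'
python3 - <<'E'
from plan import *
go(M+zg*.048,Rg)
E
```

```text
time: 9.02
ee_pos: [0.5583, -0.019, 0.127]
eef_rot: [0.096, 0.961, 0.025, -0.26]
ft_force: [-0.7, -0.1, -0.8]
width: 0.0152
at [ 0.5583 -0.019   0.127 ] t 9.03 F [-0.69 -0.13 -0.75] w 0.0152 q [-0.32  0.72  0.53  1.31 -0.35  1.74  1.6 ]
shift units [0.006 0.013 0.015] mm [0.2 0.5 0.6] turn units [-0.0005 -0.0023 -0.0002] deg [-0.06 -0.27 -0.02]
axis z [-0.4944  0.0987 -0.8636]
```

```bash
python3 -m inch '[[0.004,0.008,0.05,0,-0.001,0],[0,0,0.05,0,0,0],[0,0,0,0,0,0]]'
python3 - <<'E'
from plan import *
go(M+zg*.026,Rg)
E
```

```text
time: 9.4
ee_pos: [0.5564, -0.0182, 0.1239]
eef_rot: [0.096, 0.961, 0.025, -0.259]
ft_force: [0.3, 0.5, -0.1]
width: 0.0154
at [ 0.5564 -0.0182  0.1239] t 9.4 F [ 0.31  0.48 -0.07] w 0.0154 q [-0.32  0.72  0.53  1.32 -0.35  1.73  1.6 ]
shift units [-0.     0.004  0.473] mm [-0.   0.2 18.9] turn units [-0.0004 -0.0011 -0.0001] deg [-0.05 -0.13 -0.01]
axis z [-0.4922  0.0983 -0.8649]
```

Tip at 44.9 mm, 3 mm past the mouth, with no force. Going on.

```bash
python3 -m inch '[[0,0.004,0.05,0,0,0],[0,0,0.05,0,0,0],[0,0,0,0,0,0]]'; python3 -m inch '[[0,0,0.06,0,0,0],[0,0,0.06,0,0,0],[0,0,0,0,0,0]]'
python3 - <<'E'
from plan import *
go(M+zg*.026,Rg)
E
```

```text
time: 9.78
ee_pos: [0.5545, -0.0177, 0.1204]
eef_rot: [0.096, 0.961, 0.025, -0.259]
ft_force: [0.7, -0.1, -0.9]
width: 0.0154
time: 10.15
ee_pos: [0.5521, -0.0172, 0.1162]
eef_rot: [0.096, 0.961, 0.025, -0.259]
ft_force: [-0.6, -0.7, -2.0]
width: 0.0153
at [ 0.5521 -0.0172  0.1162] t 10.15 F [-0.6  -0.66 -2.01] w 0.0153 q [-0.33  0.71  0.53  1.34 -0.35  1.71  1.6 ]
shift units [0.    0.    0.251] mm [ 0.  0. 10.] turn units [-0.0004 -0.0011 -0.0001] deg [-0.05 -0.13 -0.01]
axis z [-0.4923  0.0983 -0.8649]
```

```bash
python3 -m inch '[[0,0,0.07,0,0,0],[0,0,0.07,0,0,0],[0,0,0,0,0,0]]'; python3 -m inch '[[0,0,0.05,0,0,0],[0,0,0,0,0,0]]';python3 -m inch '[[0,0,0.04,0,0,0],[0,0,0,0,0,0]]'
python3 - <<'E'
from plan import *
go(M+zg*.026,Rg)
c=snap('side','side4.png')
a=cv2.resize(c['img'][150:250,250:350],None,fx=6,fy=6,interpolation=cv2.INTER_CUBIC);cv2.imwrite('pics/side4c.png',a[:,:,::-1])
E
```

```text
time: 10.52
ee_pos: [0.5493, -0.0166, 0.1113]
eef_rot: [0.096, 0.961, 0.025, -0.259]
ft_force: [0.2, 0.1, -1.5]
width: 0.0157
time: 10.78
ee_pos: [0.5484, -0.0165, 0.1097]
eef_rot: [0.096, 0.961, 0.025, -0.259]
ft_force: [-0.5, 0.4, -0.8]
width: 0.0155
time: 11.02
ee_pos: [0.5476, -0.0163, 0.1083]
eef_rot: [0.096, 0.961, 0.025, -0.259]
ft_force: [0.1, 0.4, -0.7]
width: 0.0153
at [ 0.5476 -0.0163  0.1083] t 11.03 F [ 0.13  0.36 -0.71] w 0.0153 q [-0.33  0.71  0.53  1.36 -0.35  1.69  1.6 ]
shift units [0.001 0.002 0.024] mm [0.1 0.1 0.9] turn units [-0.0004 -0.001  -0.0001] deg [-0.05 -0.12 -0.01]
axis z [-0.4921  0.0983 -0.865 ]
```

View pics/side4c.png

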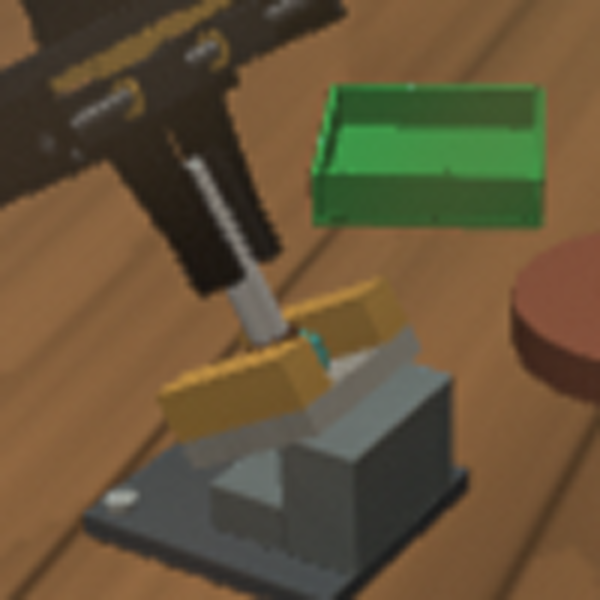

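The stone, a teal sliver at (315,348) in the crop, is down between the jaws. It has about 1 mm left to the floor, so I feel for it gently.

```bash
python3 -m inch '[[0,0,0.02,0,0,0],[0,0,0,0,0,0]]'; python3 -m inch '[[0,0,0.02,0,0,0],[0,0,0,0,0,0]]';python3 -m inch '[[0,0,0.015,0,0,0],[0,0,0,0,0,0]]'
```

```text
time: 11.32
ee_pos: [0.5473, -0.0163, 0.1077]
eef_rot: [0.096, 0.961, 0.025, -0.259]
ft_force: [-0.6, -0.1, -1.1]
width: 0.0152
time: 11.58
ee_pos: [0.5472, -0.0163, 0.1075]
eef_rot: [0.096, 0.961, 0.025, -0.258]
ft_force: [1.4, 0.3, 3.3]
width: 0.016
time: 11.82
ee_pos: [0.5472, -0.0163, 0.1074]
eef_rot: [0.096, 0.961, 0.025, -0.258]
ft_force: [2.8, -1.1, 7.2]
width: 0.0151
```

Firm contact at 7–8 N along the slot axis, with the stone's underside at z ≈ -22 mm. It reached the floor, so it passes. Withdrawing along the axis, then on to the far green tray.

```bash
python3 -m inch '[[0,0,-0.15,0,0,0],[0,0,-0.4,0,0,0],[0,0,-0.7,0,0,0],[0,0,-0.8,0,0,0],[0,0,-0.8,0,0,0]]'
python3 - <<'E'
from plan import *
go([.578,-.3367,.2],Rdown)
E
```

```text
time: 12.45
ee_pos: [0.603, -0.0273, 0.2058]
eef_rot: [0.096, 0.961, 0.025, -0.259]
ft_force: [1.0, -0.4, -0.9]
width: 0.0152
at [ 0.603  -0.0273  0.2058] t 12.45 F [ 1.04 -0.38 -0.87] w 0.0152 q [-0.26  0.77  0.54  1.05 -0.37  1.93  1.58]
shift units [-0.866 -7.705 -0.327] mm [ -34.6 -308.2  -13.1] turn units [-0.0005 -0.2513  0.    ] deg [ -0.06 -30.15   0.  ]
axis z [-0.4926  0.0983 -0.8647]
```

```bash
python3 -m inch '[[0,0,-0.3,0,-0.083,0],[0,-0.3,0,0,-0.083,0],[0,-0.8,0,0,-0.083,0],[-0.2,-1,0,0,0,0],[-0.2,-1,0,0,0,0]]'
python3 -m inch '[[-0.2,-1,0,0,0,0],[-0.1,-1,0,0,0,0],[-0.1,-1,0,0,0,0],[0,-0.9,0,0,0,0],[0,-0.4,0,0,0,0]]'
python3 - <<'E'
from plan import *
go([.578,-.3367,.2],Rdown)
t=snap('top','top5.png'); c=snap('side','side5.png')
a=np.hstack([cv2.resize(x,None,fx=3,fy=3,interpolation=cv2.INTER_CUBIC) for x in (t['img'][110:240,380:500],c['img'][60:190,270:400])]);cv2.imwrite('pics/p5.png',a[:,:,::-1])
E
```

```text
time: 13.08
ee_pos: [0.599, -0.1534, 0.216]
eef_rot: [0.099, 0.995, 0.001, -0.002]
ft_force: [0.0, -0.1, -1.3]
width: 0.0154
time: 13.7
ee_pos: [0.5803, -0.3272, 0.2154]
eef_rot: [0.101, 0.995, -0.001, -0.003]
ft_force: [-0.0, 0.2, -1.3]
width: 0.0153
at [ 0.5803 -0.3272  0.2154] t 13.7 F [-0.    0.22 -1.35] w 0.0153 q [-0.04  0.5   0.7   1.38 -0.31  1.38  2.03]
shift units [ 0.008 -0.243  0.386] mm [ 0.3 -9.7 15.4] turn units [-0.0007 -0.0024 -0.0013] deg [-0.09 -0.29 -0.15]
axis z [-5.3e-03 -5.0e-04 -1.0e+00]
```

View pics/p5.png

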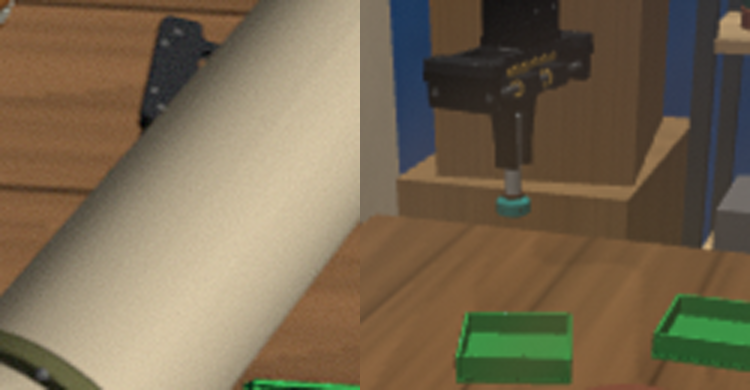

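```bash
python3 -m inch '[[0,-0.25,0.5,0,-0.002,-0.001],[0,0,0.9,0,0,0],[0,0,0.9,0,0,0],[0,0,0.9,0,0,0],[0,0,0.5,0,0,0]]'
python3 -m inch '[[0,0,0,0,0,0],[0,0,0,0,0,0]]'
python3 - <<'E'
from plan import *
go([.578,-.3367,.053],Rdown)
E
```

```text
time: 14.42
ee_pos: [0.5799, -0.3322, 0.0656]
eef_rot: [0.097, 0.995, 0.001, -0.001]
ft_force: [0.2, 0.2, -1.3]
width: 0.0155
time: 14.68
ee_pos: [0.5804, -0.3351, 0.0692]
eef_rot: [0.098, 0.995, -0.001, 0.001]
ft_force: [0.0, -0.4, -0.2]
width: 0.0154
at [ 0.5804 -0.3351  0.0692] t 14.68 F [ 0.01 -0.36 -0.23] w 0.0154 q [ 0.    0.62  0.64  1.53 -0.39  1.12  2.1 ]
shift units [ 0.053 -0.051  0.405] mm [ 2.1 -2.  16.2] turn units [-0.0006  0.001   0.0013] deg [-0.07  0.12  0.16]
axis z [ 0.0018 -0.0017 -1.    ]
```

```bash
python3 -m inch '[[0.05,-0.05,0.15,-0.0006,0.001,0],[0,0,0.15,0,0,0],[0,0,0,0,0,0],[0,0,0,0,0,0]]'
python3 -m inch '[[0,0,0.04,0,0,0],[0,0,0.03,0,0,0],[0,0,0,0,0,0]]'
python3 - <<'E'
from plan import *
go([.578,-.3367,.053],Rdown)
E
```

```text
time: 15.18
ee_pos: [0.5772, -0.3365, 0.0557]
eef_rot: [0.098, 0.995, 0.0, -0.001]
ft_force: [-0.5, -0.3, -1.3]
width: 0.0152
time: 15.55
ee_pos: [0.5773, -0.3365, 0.0531]
eef_rot: [0.098, 0.995, 0.0, -0.001]
ft_force: [-1.0, -0.2, 1.3]
width: 0.0151
at [ 0.5773 -0.3365  0.0531] t 15.55 F [-0.95 -0.15  1.26] w 0.0151 q [ 0.01  0.63  0.63  1.54 -0.4   1.1   2.11]
shift units [-0.019 -0.     0.001] mm [-0.8 -0.   0.1] turn units [ 0.0002 -0.0008  0.0011] deg [ 0.02 -0.1   0.14]
axis z [-1.6e-03  7.0e-04 -1.0e+00]
```

```bash
python3 -m inch '[[0,0,0.015,0,0,0],[0,0,0,0,0,0]]'
python3 -m inch '[[0,0,0,0,0,0],[0,0,0,0,0,0],[0,0,0,0,0,0],[0,0,0,0,0,0]]' 0.2
python3 -m inch '[[0,0,-0.3,0,0,0],[0,0,-0.7,0,0,0],[0,0,-0.9,0,0,0],[0,0,-0.9,0,0,0],[0,0,-0.8,0,0,0]]'
python3 -m inch '[[0,1,-0.2,0,0,0],[0,1,0,0,0,0],[0,1,0,0,0,0],[0,1,0,0,0,0],[0,1,0,0,0,0]]'
python3 - <<'E'
from plan import *
t=snap('top','top6.png'); c=snap('side','side6.png')
cv2.imwrite('pics/p6.png',np.hstack([cv2.resize(x,None,fx=2.8,fy=2.8,interpolation=cv2.INTER_CUBIC) for x in (t['img'][140:270,360:500],c['img'][130:260,230:370])])[:,:,::-1])
P=pts(c); m=(np.hypot(P[...,0]-.578,P[...,1]+.337)<.06)&(P[...,2]>.045)&(P[...,2]<.12)
X=P[m]; print(len(X)); 
for lo in(.045,.065,.085): q=X[(X[:,2]>lo)&(X[:,2]<lo+.02)]; print(lo,np.median(q,0).round(4))
s=read_state(); print(s['time'],s['ee_pos'],s['ft_force'],s['width'])
E
```

```text
time: 15.8
ee_pos: [0.5773, -0.3366, 0.053]
eef_rot: [0.098, 0.995, 0.0, -0.001]
ft_force: [-2.8, 2.3, 6.6]
width: 0.0157
time: 16.3
ee_pos: [0.5771, -0.3364, 0.0521]
eef_rot: [0.098, 0.995, 0.0, -0.001]
ft_force: [1.0, 0.2, 0.7]
width: 0.0464
time: 16.92
ee_pos: [0.5774, -0.3369, 0.1987]
eef_rot: [0.098, 0.995, 0.0, -0.0]
ft_force: [0.1, -0.7, -0.9]
width: 0.0525
time: 17.55
ee_pos: [0.6167, -0.1393, 0.2054]
eef_rot: [0.098, 0.995, 0.0, -0.0]
ft_force: [0.6, -0.4, -0.7]
width: 0.0521
94
0.045 [ 0.5762 -0.3311  0.0543]
0.065 [ 0.5764 -0.3311  0.0757]
0.085 [ 0.5767 -0.3307  0.0961]
17.65 [ 0.6180335  -0.13449657  0.20486305] [ 0.05647432  0.64305744 -0.99348573] 0.05226759520548
```

View pics/p6.png

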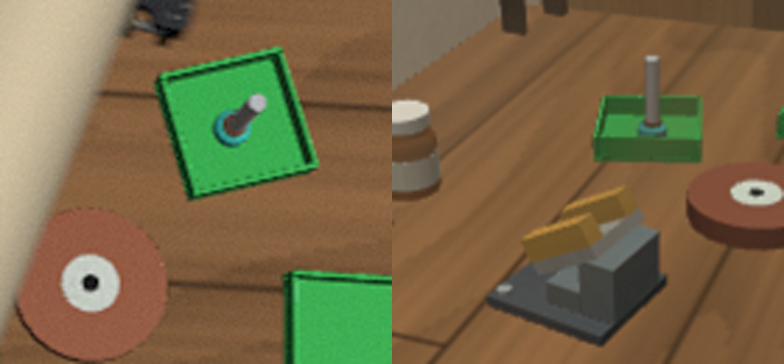

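View pics/side6.png

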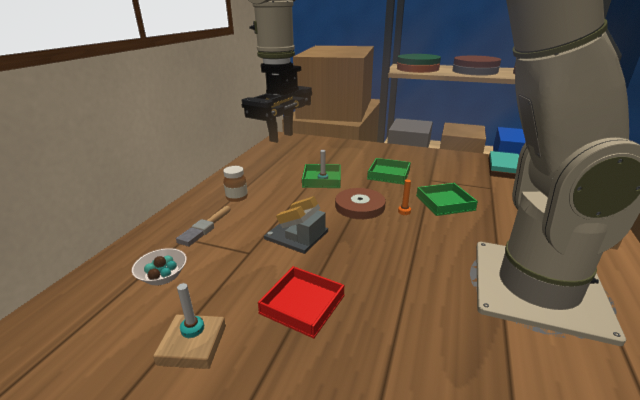

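The dop stands upright in the far green tray, side view (322,165). The wheel is empty, the other dop, jar and brush are where they were, and the gripper is clear. Letting the arm settle, then handing in.

```bash
python3 -m inch '[[0,0,0,0,0,0],[0,0,0,0,0,0]]'; python3 -c "
from bench import close_job
print(close_job())"
```

```text
time: 17.9
ee_pos: [0.6161, -0.1422, 0.2048]
eef_rot: [0.099, 0.995, -0.0, -0.001]
ft_force: [0.6, 0.3, -0.5]
width: 0.0522
the job is handed in; nothing more can be done
None
```

The stone from the wheel passed the gauge and now stands upright in the green tray farthest from the robot. I handed the job in at 17.9 s.

- **Gauge test:** I took the stone by its stick and lowered it along the sloping slot, square and centred. It passed the mouth with under about 2 N. It stopped only at the slot floor, with its underside at about -22 mm and 7–8 N of pressure, so it is the 34 mm stone.
- **Last checks:** The side view shows the stick vertical to within 1 mm over its height. The gripper is open, well clear and touching nothing. The other stone, jar and brush look untouched.
- **Disagreement:** Depth readings put the stick about 5 mm to the left of where I released it. Most of that is because the camera sees only the near face of the stick. The stone is well inside the tray either way.

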